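# Work the locating block out of the lens-centring fixture

### The job

On the lens-centring fixture, slide the black transport-lock knob away from the red-handled locating block to its end stop. Then rock the block from side to side, towards one blue cover and then the other, until the stiff jaws hidden under the covers let go, lift it straight out and finish while holding it still and upright, just clear above its nest (a few centimetres at most), with the gripper still closed on it. Do not disturb the red tray, the gauge stand or the lens.

Things in the scene. Friction and masses are not known exactly. Their poses are not given: they have to be found in the camera images.
- nest: Fixture fixed to the bench; place and yaw differ each run. Origin: under its base plate on the bench, straight below the middle of the block's seat. x points from seat to lock knob, y from one blue cover to the other. Base plate x -65 to 145, y -70 to 70, 12 thick. Blue housing x -25.5 to 25.5, y -62 to 62, top at 61; opening 39 (x) by 46 (y). Seat floor at z = 12, grooved along x for the rocker.
- nest_mouth (a point): Centre of the opening in the top of the housing, level with the blue covers' top, 61 mm above the bench; axes as the nest's. Below each cover a brass jaw (z 32.5 to 55) reaches over the block's foot, its face 10.5 mm plus its joint value from the middle. While it does, the block lifts only about 5 mm and is caught; pulling harder does not help.
- lock_grip (a point): On the black lock knob's axis where to grip it, 96 mm above the bench. Knob: upright cylinder, diameter 18, from 70 to 112 above the bench, on a yellow fork (40 wide, z 64 to 70) that slides along the fixture's x; 65 mm from the block's axis at joint 0. The fork's tines, 24 mm apart, straddle the block and keep it from rocking or coming out.
- lock (a joint): Position of the transport lock in m: 0 = fork fully over the block, 0.045 = end stop, knob 110 mm from the block's axis, fork clear. Starts between 0 and 0.008. Stiff: about 3 N, stays where it is left.
- jaw_left (a joint): How far the jaw on the fixture's +y side is pushed back, m: starts 0 to 0.001, ends at 0.0075. Slides along +y with stiff friction (about 10 N), stays where left. The block pushes it when rocked towards +y; it lets go of the foot beyond about 0.006 (a rock of some 0.15 rad; travel ends near 0.19 rad).
- jaw_right (a joint): The same for the jaw on the fixture's -y side, pushed back along -y by rocking the block towards -y.
- block: Loose locating block, 0.15 to 0.31 kg; origin: middle of its underside, at the start 12 mm above the bench, axes as the nest's (may lean 0.04 rad). From below: rocker along x (radius 8, 36 long); foot plate 36 (x) by 32 (y), z 9 to 15; grey body 26 (x) by 20 (y), z 15 to 64; red round handle, diameter 24, z 64 to 122. It rocks about its rocker's bottom line (along x).
- block_grip (a point): Point on the axis of the block's red handle, 100 mm above the block's origin, where to grip it; at the start 112 mm above the bench.
- tray: Bystander: red open job tray 200 x 130 x 50, origin at the centre of its underside.
- gauge: Bystander: dial gauge stand, round dark base of radius 45, post to 186 high, dial at 150. Origin at the centre of its underside.
- lens: Bystander: green lens blank, diameter 72, 15 thick, flat on the bench. Origin at the centre of its underside.

How it is judged:
By the outcome, as a careful person would: the job done as asked, in the order asked, and still so for the second after the job is handed in, while the arm keeps its last pose, push and grip.
It also fails if it takes over 72 s, if anything falls off the work surface, if the arm or the gripper's body presses on something with over 40 N, if the wrist force passes 120 N, or if a joint passes its speed limit or range.

### The arm

A 6-joint arm with a two-finger parallel gripper is mounted at the origin on the work surface. World frame = base frame: x ahead of the robot, y to its left, z up, the work surface at z = 0. Lengths are in m, angles in rad, forces in N, time in s.
With the tool pointing down it reaches from about 0.25 to 0.775 m from the base axis. Payload 4 kg.
Tool frame: the origin (TCP) lies midway between the tips of the shut fingers; the grasp point (between the pads) lies 19 mm behind it (robot.tcp_to_grasp is the z of the grasp point in the tool frame, in m); z points along the fingers, y is the line along which they close (so a half turn about z gives the same grasp; the last joint's range is limited). The gripper opens to 94 mm and grips with 3 to 60 N. Pads are 16 mm wide; open, the fingers measure 119 mm over their backs; the gripper's body (75 mm by 177 mm) begins 78 mm behind the grasp point.
Start: joints at [-1.384, 0.087, 1.371, -0, 1.684, -0.103], TCP at [0.157, -0.527, 0.206] pointing down, gripper open.
Joint ranges: [-3.1, 3.1], [-0.76, 2.03], [0.27, 2.55], [-1.08, 4.22], [0.17, 2.65], [-2.57, 2.57]. Speed limits (rad/s): [2.79, 2.79, 3.14, 3.14, 3.14, 3.14].

### API

Orientations are given as [roll, pitch, yaw] about the fixed x, y, z axes, in that order (R = Rz(yaw) Ry(pitch) Rx(roll)).
In Python, from bench import robot gives the robot as it stands. The module is installed in compiled form; this text tells all that it offers.
- The arm moves only by the tool move_arm, never from a script. Its argument "motion" is one flat list of numbers, 7 for each row, row after row: the turn, a rotation vector about the tool's x, y, z in units of 45 degrees (1.0 is 45 degrees), then the shift along the tool's x, y, z in units of 100 mm (1.0 is 100 mm), then the opening, from 0 (shut) to 1 (fully open). A call has 1 to 12 rows; each row shifts and turns the commanded pose from where the row before left it, along the tool's axes as they then stand; what a row does not reach is not made up. A row lasts 1/12 s, in which the tool goes at most 41.7 mm and 7.16 degrees, less where a joint would pass 70% of its speed; a pose out of reach is approached as far as the arm can. A call with a number of a shift or a turn outside -1 to 1 is refused whole. A call with a gripper value outside its range is refused whole. The fingers move at their own pace and stop on an object; the grip force is fixed at half the most. Time passes only in rows, so rows that do not move let the fingers close. It gives the time, the measured TCP pose, the force, the opening and the grip force at its end, in the units of the state.
- robot.get_obs(): the state, without advancing time (a new reading comes with each control period).
- robot.snapshot(name): name is "scene" or "top" or "wrist"; returns the picture (384x512x3 uint8, red, green, blue); there is no depth.
- robot.get_calibration(name): a dict with "fx", "fy", "cx", "cy" (pixels), "R" (3x3) and "t" (3): a world point X has camera coordinates R X + t. Camera axes: x right, y down, z forward; pixel columns grow to the right and rows downward; lengths in m; the calibration is good to about 2 mm. A picture is of the moment at which its call begins: read the wrist's pose just before it. get_calibration takes no time and is no camera call; for the wrist camera it gives the pose at the moment of the call.
- robot.close_job(): hands the job in; it is judged then, once.
The state is a dict: "time": time; "joint_positions": joint angles; "qvel": joint speeds; "joint_torque": joint torques, N m; "tool_pos": TCP position; "ee_rot": TCP orientation; "wrist_force": force on the tool from outside, world axes, zero at the start; "wrist_torque": the same for the moment, N m; "width": finger opening in m; "finger_force": force on a finger pad.
Only numpy, scipy, OpenCV 4.12 (cv2) and the standard library are available. Lean on these libraries where they do the work, as an engineer would, in place of code of your own. Each camera call takes 0.05 s, during which the arm holds its last target. There are 200 camera calls.

## Working session

There is one attempt and no reset: what is moved stays moved. The work goes in short steps, Python scripts to look and compute and a tool call to move; the robot and the scene stay as the last step left them, time stands still between calls to the robot, and variables do not carry over. Pictures are saved under pics/ and viewed, at most 10 in all, crops included, and the job is handed in when it is done.

Besides the shell and the picture viewer there is one more tool, called after "Emit:" as name(argument=value, ...) on one line, values as JSON. move_arm: Moves the arm, as the interface text tells. Shifts and turns lie within -1 to 1; 1 stands for 100 mm of shift or 45 degrees of turn. Its arguments: {"type":"object","properties":{"motion":{"type":"array","items":{"type":"number"}}},"required":["motion"]}

```bash
mkdir -p pics; python3 - <<'E'
from bench import robot
import cv2
for n in("scene","top"):
    cv2.imwrite(f"pics/{n}0.png",robot.snapshot(n)[:,:,::-1])
    c=robot.get_calibration(n);print(n,c)
o=robot.get_obs();print(o['time'],o['tool_pos'],o['ee_rot'],o['width'],robot.tcp_to_grasp)
E
```

```text
scene {'fx': 361.1902219441004, 'fy': 361.1902219441004, 'cx': 255.48874882004247, 'cy': 194.93863259675376, 'R': array([[ 0.07064163,  0.99747547,  0.00724253],
       [ 0.68597116, -0.04330692, -0.72633882],
       [-0.7241915 ,  0.05627792, -0.68729867]]), 't': array([-0.03165745, -0.38224846,  1.51456962])}
top {'fx': 382.72986761455144, 'fy': 382.72986761455144, 'cx': 255.93635425831226, 'cy': 196.72705725904484, 'R': array([[ 0.01379527, -0.99974036, -0.01813588],
       [-0.99778007, -0.0125819 , -0.06539591],
       [ 0.06515074,  0.01899778, -0.99769458]]), 't': array([0.00336557, 0.64903103, 1.12112714])}
0.1 [ 0.15706199 -0.5265964   0.20443015] [-3.13963727e+00 -1.83890845e-04  2.89799033e-01] 0.09404184023969561 -0.0188
```

View pics/top0.png

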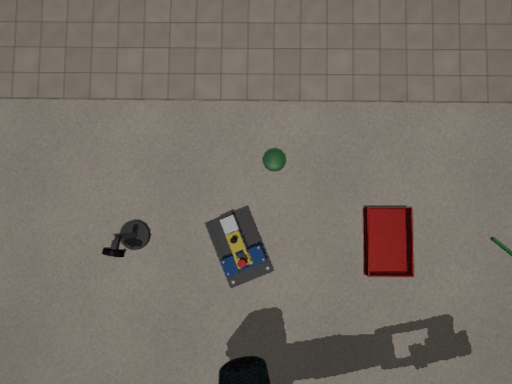

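View pics/scene0.png

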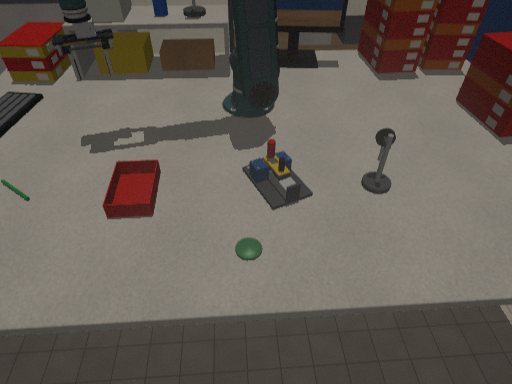

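The top view shows the nest around (240,247), with the red handle at (242,264) and the knob at (234,240). The gauge is at (135,235), the tray at (390,240) and the lens at (274,160). I'll enlarge both views.

```bash
python3 - <<'E'
import cv2,numpy as np
a=cv2.imread("pics/top0.png")[200:295,195:285];b=cv2.imread("pics/scene0.png")[130:210,235:315]
f=lambda i,s:cv2.resize(i,None,fx=s,fy=s,interpolation=cv2.INTER_CUBIC)
A=f(a,6);cv2.imwrite("pics/ca.png",A)
cv2.imwrite("pics/cb.png",f(b,7))
E
```

```text
(no output)
```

View pics/ca.png

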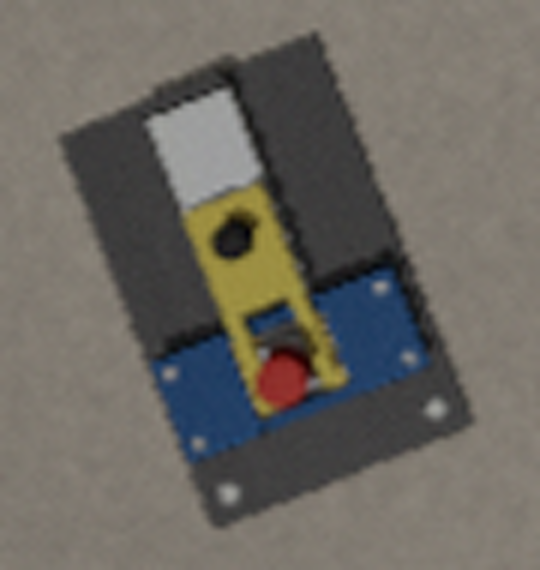

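View pics/cb.png

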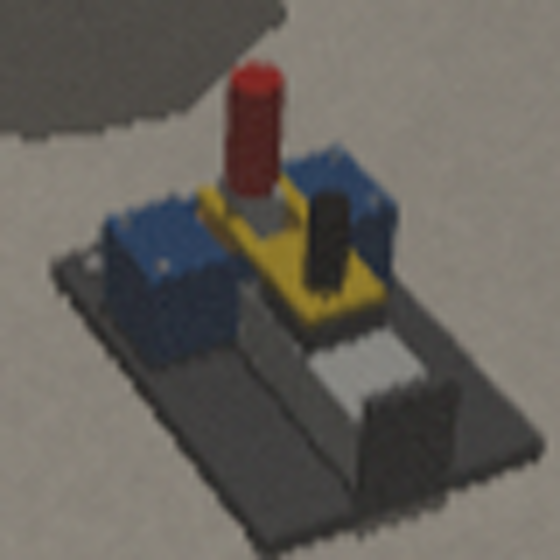

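The crops show the plate corners, housing corners, handle top and knob top clearly. I'll fit the pose from them.

```bash
cat > fit.py <<'E'
from bench import robot
import numpy as np
from scipy.optimize import least_squares
T,S=robot.get_calibration("top"),robot.get_calibration("scene")
def proj(c,X):
    p=np.asarray(c['R'])@X+c['t'];return np.array([c['fx']*p[0]/p[2]+c['cx'],c['fy']*p[1]/p[2]+c['cy']])
ta=lambda u,v:np.array([(u+.5)/6-.5+195,(v+.5)/6-.5+200])
sb=lambda u,v:np.array([(u+.5)/7-.5+235,(v+.5)/7-.5+130])
P=[(T,ta(62,135),(145,70,12)),(T,ta(320,35),(145,-70,12)),(T,ta(472,422),(-65,-70,12)),(T,ta(218,528),(-65,70,12)),
(T,ta(155,358),(25.5,62,61)),(T,ta(395,266),(25.5,-62,61)),(T,ta(430,360),(-25.5,-62,61)),(T,ta(195,460),(-25.5,62,61)),
(S,sb(52,262),(-65,-70,12)),(S,sb(545,440),(145,70,12)),(S,sb(105,225),(-25.5+51,-62,61)) ]
P=P[:10]
def W(q,X):
    c,s=np.cos(q[2]),np.sin(q[2]);X=np.array(X)/1000;return np.array([q[0]+c*X[0]-s*X[1],q[1]+s*X[0]+c*X[1],X[2]])
r=least_squares(lambda q:np.concatenate([proj(c,W(q,X))-u for c,u,X in P]),[.5,.03,.3],loss='soft_l1')
q=r.x;print("nest",q,np.degrees(q[2]));print(r.fun.reshape(-1,2).round(1).tolist())
# handle top / knob top in nest coordinates
for n,z,ut,us in(("handle",134,ta(282,377),sb(257,75)),("knob",112,ta(236,237),sb(330,193))):
    for cs in([(T,ut)],[(S,us)],[(T,ut),(S,us)]):
        k=least_squares(lambda a:np.concatenate([proj(c,W(q,(a[0],a[1],z)))-u for c,u in cs]),[0,0])
        print(n,k.x.round(1),W(q,(*k.x,z)).round(4),k.fun.round(1))
E
python3 fit.py
```

```text
nest [0.46516004 0.04440201 0.39771909] 22.78762543667713
[[-0.3, -0.1], [-0.0, -1.0], [1.0, 0.0], [-0.4, 0.1], [-0.5, 0.5], [-0.2, -0.5], [0.7, 0.6], [-0.5, 0.3], [-0.5, -0.1], [-0.1, 0.6]]
handle [1.1 0.8] [0.4659 0.0456 0.134 ] [ 0. -0.]
handle [-2.9  2.9] [0.4614 0.0459 0.134 ] [0. 0.]
handle [0.3 1.2] [0.465  0.0456 0.134 ] [-0.   0.4  0.   0.7]
knob [65.9 -1.3] [0.5264 0.0687 0.112 ] [0. 0.]
knob [59.  5.] [0.5176 0.0719 0.112 ] [0. 0.]
knob [64.4  0.6] [0.5243 0.0699 0.112 ] [-0.4  0.7 -0.4  1.4]
```

Emit:
move_arm(motion=[0,0,-0.138,0,0,0,1,0,0,0,0.225,-0.17,0,1,0,0,0,0.225,-0.17,0,1,0,0,0,0.225,-0.17,0,1,0,0,0,0.225,-0.17,0,1,0,0,0,0.225,-0.17,0,1,0,0,0,0.225,-0.17,0,1,0,0,0,0.225,-0.17,0,1,0,0,0,0.225,-0.17,0,1,0,0,0,0.225,-0.17,0,1,0,0,0,0.225,-0.17,0,1,0,0,0,0.225,-0.17,0,1])

```text
time: 1.1
tool_pos: [0.313, -0.2573, 0.205]
ee_rot: [-3.141, 0.0, 0.398]
wrist_force: [0.2, -0.7, 0.3]
width: 0.0942
finger_force: 0.0
```

Emit:
move_arm(motion=[0,0,0,0.225,-0.17,0,1,0,0,0,0.225,-0.17,0,1,0,0,0,0.225,-0.17,0,1,0,0,0,0.225,-0.17,0,1,0,0,0,0.225,-0.17,0,1,0,0,0,0.225,-0.17,0,1,0,0,0,0.225,-0.17,0,1,0,0,0,0.225,-0.17,0,1,0,0,0,0.225,-0.17,0,1,0,0,0,0.225,-0.17,0,1,0,0,0,0.225,-0.17,0,1,0,0,0,0,0,0,1])

```text
time: 2.1
tool_pos: [0.4695, 0.0133, 0.2045]
ee_rot: [-3.139, -0.0, 0.403]
wrist_force: [-0.1, 0.0, -0.1]
width: 0.0939
finger_force: 0.0
```

```bash
python3 - <<'E'
from bench import robot
import cv2
o=robot.get_obs();print(o['time'],o['tool_pos'],o['ee_rot'],o['wrist_force'],o['joint_positions'])
print(robot.get_calibration("wrist"))
i=robot.snapshot("wrist");cv2.imwrite("pics/w1.png",cv2.resize(i,(768,576),interpolation=cv2.INTER_CUBIC)[:,:,::-1])
E
```

```text
2.1 [0.46951395 0.01329147 0.20453137] [-3.13917892e+00 -1.17706562e-04  4.03339804e-01] [-0.12375711  0.03042415 -0.12706858] [-0.09413152 -0.09220596  1.55163014  0.00219117  1.68321662  1.07356953]
{'fx': 268.8730411993046, 'fy': 268.8730411993046, 'cx': 249.82993035383774, 'cy': 192.0337517335594, 'R': array([[ 0.39221992, -0.91986956, -0.00187619],
       [-0.89548796, -0.38228885,  0.22793978],
       [-0.21039211, -0.08772242, -0.97367342]]), 't': array([-0.17109863,  0.40125499,  0.48902516])}
```

View pics/w1.png

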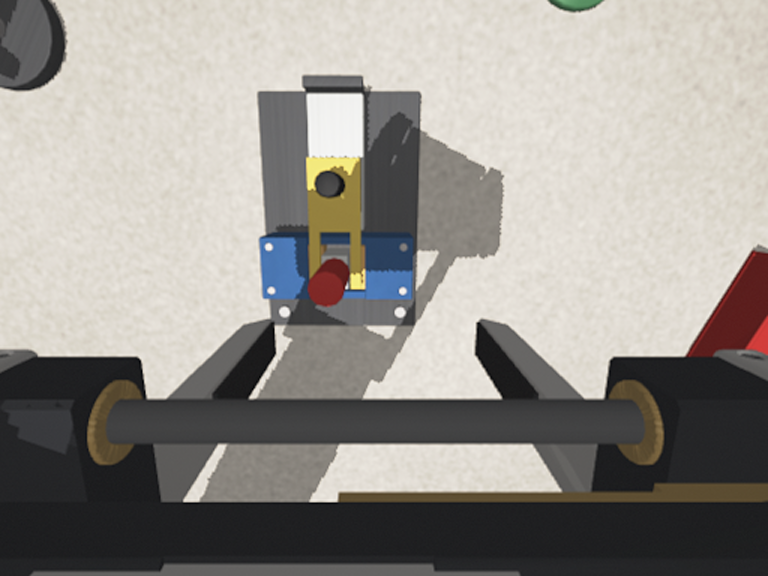

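The wrist view shows the plate corners at (259,92), (421,92), (277,325) and (414,323), the knob top at (329,184) and the handle top at (326,290). I'll refit with these.

```bash
cat > fit2.py <<'E'
from fit import *
Wc=robot.get_calibration("wrist")
w=lambda u,v:np.array([(u+.5)/1.5-.5,(v+.5)/1.5-.5])
P2=[(Wc,w(259,92),(145,70,12)),(Wc,w(421,92),(145,-70,12)),(Wc,w(277,325),(-65,70,12)),(Wc,w(414,323),(-65,-70,12)),
(Wc,w(260,237),(25.5,62,61)),(Wc,w(412,235),(25.5,-62,61)),(Wc,w(412,298),(-25.5,-62,61)),(Wc,w(263,298),(-25.5,62,61))]
for name,PP in(("wrist",P2),("all",P+P2)):
    r=least_squares(lambda q:np.concatenate([proj(c,W(q,X))-u for c,u,X in PP]),[.5,.03,.3],loss='soft_l1')
    q=r.x;print(name,q.round(4));
print(r.fun.reshape(-1,2).round(1).tolist())
for n,z,u,ut in(("handle",134,w(326,290),ta(282,377)),("knob",112,w(329,184),ta(236,237))):
    for cs in([(Wc,u)],[(Wc,u),(T,ut)]):
        k=least_squares(lambda a:np.concatenate([proj(c,W(q,(a[0],a[1],z)))-uu for c,uu in cs]),[0,0]).x
        print(n,k.round(1),W(q,(*k,z)).round(4))
E
python3 fit2.py | tail -7
```

```text
wrist [0.4619 0.0424 0.4026]
all [0.4625 0.0429 0.4025]
[[0.1, 0.9], [0.2, -0.1], [1.6, 0.8], [0.3, 1.1], [0.1, 1.6], [0.2, 0.4], [1.2, 1.4], [0.1, 1.3], [-1.1, -0.5], [-0.6, -0.1], [-1.9, -2.2], [0.0, -2.2], [-4.0, -0.5], [1.0, 0.8], [-0.8, -0.8], [1.3, 0.5], [0.4, -0.3], [-0.1, -0.3]]
handle [-1.5  0.4] [0.461  0.0426 0.134 ]
handle [-0.8  0.5] [0.4616 0.043  0.134 ]
knob [64.5 -0.8] [0.5222 0.0673 0.112 ]
knob [65.  -0.9] [0.5226 0.0675 0.112 ]
```

Emit:
move_arm(motion=[0,0,0,0.1,-0.075,0,0,0,0,0,0.1,-0.075,0,0,0,0,0,0.1,-0.075,0,0,0,0,0,0.09,-0.075,0,0,0,0,0,0,0,0,0,0,0,0,0,0,0,0,0,0,0,0,0,0,0,0,0,0,0,0,0,0,0,0,0,0,0,0,0,0,0,0,0,0,0,0])

```text
time: 2.98
tool_pos: [0.4926, 0.052, 0.2056]
ee_rot: [3.141, -0.0, 0.397]
wrist_force: [0.1, 0.3, 0.5]
width: 0.0308
finger_force: 0.0
```

Emit:
move_arm(motion=[0,0,0,0,0,0.15,0,0,0,0,0,0,0.15,0,0,0,0,0,0,0.15,0,0,0,0,0,0,0.15,0,0,0,0,0,0,0.15,0,0,0,0,0,0,0.15,0,0,0,0,0,0,0.15,0,0,0,0,0,0,0.14,0,0,0,0,0,0,0,0,0,0,0,0,0,0,0])

```text
time: 3.82
tool_pos: [0.4921, 0.0521, 0.0859]
ee_rot: [-3.141, 0.002, 0.398]
wrist_force: [1.1, -0.7, 0.1]
width: 0.0003
finger_force: 0.0
```

Emit:
move_arm(motion=[0,0,0,0.05,-0.02,0,0,0,0,0,0.05,0,0,0,0,0,0,0.05,0,0,0,0,0,0,0.05,0,0,0,0,0,0,0.05,0,0,0,0,0,0,0.05,0,0,0,0,0,0,0.05,0,0,0,0,0,0,0.05,0,0,0,0,0,0,0.05,0,0,0,0,0,0,0.05,0,0,0])

```text
time: 4.65
tool_pos: [0.5384, 0.0737, 0.0864]
ee_rot: [3.142, 0.0, 0.398]
wrist_force: [-3.3, -1.1, 1.5]
width: 0.0004
finger_force: 1.7
```

Emit:
move_arm(motion=[0,0,0,0.02,0,0,0,0,0,0,0.02,0,0,0,0,0,0,0.02,0,0,0])

```text
time: 4.9
tool_pos: [0.5437, 0.076, 0.0863]
ee_rot: [3.142, 0.0, 0.398]
wrist_force: [-3.6, -1.8, 2.5]
width: 0.0005
finger_force: 1.6
```

Emit:
move_arm(motion=[0,0,0,0.02,0,0,0,0,0,0,0.02,0,0,0,0,0,0,0.01,0,0,0])

```text
time: 5.15
tool_pos: [0.5483, 0.0779, 0.0863]
ee_rot: [-3.142, 0.0, 0.398]
wrist_force: [-3.2, -0.3, 1.9]
width: 0.0003
finger_force: 1.5
```

Emit:
move_arm(motion=[0,0,0,0.01,0,0,0,0,0,0,0.01,0,0,0])

```text
time: 5.32
tool_pos: [0.5488, 0.0782, 0.0863]
ee_rot: [-3.142, 0.003, 0.398]
wrist_force: [-7.7, -3.6, 5.7]
width: 0.0005
finger_force: 4.1
```

Emit:
move_arm(motion=[0,0,0,0.01,0,0,0,0,0,0,0.01,0,0,0])

```text
time: 5.48
tool_pos: [0.5489, 0.0782, 0.0863]
ee_rot: [-3.141, 0.008, 0.398]
wrist_force: [-13.0, -4.8, 8.2]
width: 0.0008
finger_force: 6.5
```

Emit:
move_arm(motion=[0,0,0,-0.08,0,0,0,0,0,0,-0.08,0,0,0,0,0,0,-0.08,0,0,0,0,0,0,0,0,-0.2,0,0,0,0,0,0,-0.2,0,0,0,0,0,0,-0.2,0,0,0,0,0,0,-0.2,1,0,0,0,0,0,-0.1,1,0,0,0,-0.2,0,0,1,0,0,0,-0.2,0,0,1,0,0,0,-0.15,0,0,1,0,0,0,0,0,0,1])

```text
time: 6.48
tool_pos: [0.4772, 0.0482, 0.1763]
ee_rot: [3.141, 0.0, 0.397]
wrist_force: [0.9, 0.5, 0.1]
width: 0.0368
finger_force: 0.0
```

Emit:
move_arm(motion=[0,0,0,0,0,0,1,0,0,0,0,0,0,1,0,0,0,0,0,0,1,0,0,0,0,0,0,1,0,0,0,0,0,0,1,0,0,0,0,0,0,1,0,0,0,0,0,0,1])

```text
time: 7.07
tool_pos: [0.4793, 0.0489, 0.1763]
ee_rot: [-3.142, 0.0, 0.398]
wrist_force: [-0.4, 0.1, -0.1]
width: 0.0839
finger_force: 0.0
```

```bash
python3 - <<'E'
from bench import robot
import cv2
o=robot.get_obs();print(o['time'],o['tool_pos'],o['ee_rot'],o['wrist_force'],o['width'])
i=robot.snapshot("top")[200:295,195:285];cv2.imwrite("pics/t2.png",cv2.resize(i,None,fx=6,fy=6,interpolation=cv2.INTER_CUBIC)[:,:,::-1])
i=robot.snapshot("wrist");cv2.imwrite("pics/w2.png",cv2.resize(i,(768,576),interpolation=cv2.INTER_CUBIC)[:,:,::-1])
E
```

```text
7.0667 [0.47927315 0.04891449 0.17627376] [-3.14154845e+00  2.28886972e-04  3.98459074e-01] [-0.41363663  0.12768889 -0.07221161] 0.08386423840916099
```

View pics/w2.png

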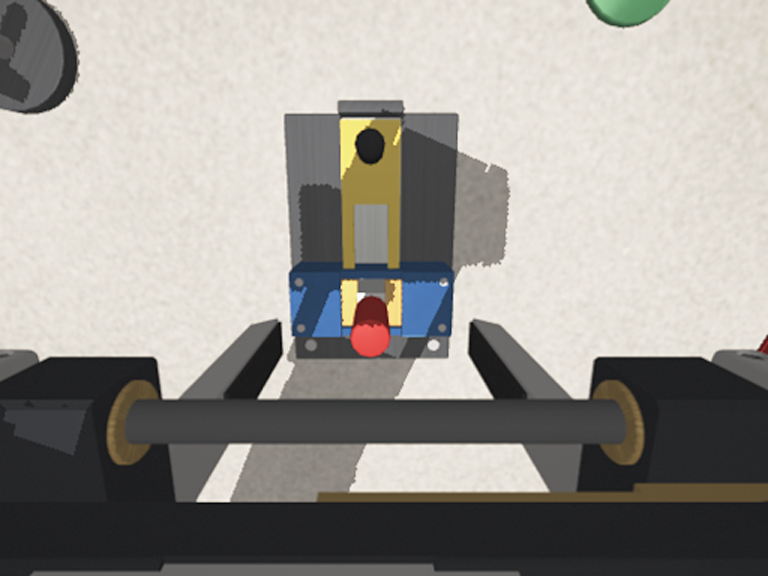

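The wrist view shows the knob at its end stop at (370,146), the fork clear of the block, and the handle top at (370,338), roughly centred between the fingers. Next I move over the handle and descend.

Emit:
move_arm(motion=[0,0,0,-0.06,-0.017,0,1,0,0,0,-0.06,0,0,1,0,0,0,-0.06,0,0,1,0,0,0,0,0,0.12,1,0,0,0,0,0,0.12,1,0,0,0,0,0,0.12,1,0,0,0,0,0,0.12,1,0,0,0,0,0,0.12,1,0,0,0,0,0,0.12,1,0,0,0,0,0,0.11,1,0,0,0,0,0,0,1,0,0,0,0,0,0,1])

```text
time: 8.17
tool_pos: [0.4613, 0.0434, 0.0924]
ee_rot: [-3.141, 0.002, 0.398]
wrist_force: [0.8, 0.0, -0.9]
width: 0.0938
finger_force: 0.0
```

Emit:
move_arm(motion=[0,0,0,0,0,0,0,0,0,0,0,0,0,0,0,0,0,0,0,0,0,0,0,0,0,0,0,0,0,0,0,0,0,0,0,0,0,0,0,0,0,0,0,0,0,0,0,0,0,0,0,0,0,0,0,0,0,0,0,0,0,0,0,0,0,0,0,0,0,0,0,0,0,0,0,0,0,0,0,0,0,0,0,0])

```text
time: 9.17
tool_pos: [0.4617, 0.0435, 0.0934]
ee_rot: [-3.141, 0.0, 0.398]
wrist_force: [-0.0, -0.2, 0.1]
width: 0.0237
finger_force: 30.0
```

Emit:
move_arm(motion=[0,0,0,0,0,0,0,0,0,0,0,0,0,0,0,0,0,0,0,0,0,0,0,0,0,0,0,0,0,0,0,0,0,0,0])

```text
time: 9.58
tool_pos: [0.4617, 0.0435, 0.0934]
ee_rot: [-3.141, 0.0, 0.398]
wrist_force: [-0.1, 1.2, 0.1]
width: 0.0238
finger_force: 30.0
```

Emit:
move_arm(motion=[0.0444,0,0,0,0.0283,0,0,0.0444,0,0,0,0.0283,0,0,0.0444,0,0,0,0.0283,0,0,0.0444,0,0,0,0.0283,0,0,0.0444,0,0,0,0.0283,0,0,0,0,0,0,0,0,0,0,0,0,0,0,0,0])

```text
time: 10.17
tool_pos: [0.4662, 0.0331, 0.0935]
ee_rot: [-2.959, -0.0, 0.398]
wrist_force: [-3.0, 7.1, 5.7]
width: 0.0239
finger_force: 30.0
```

Emit:
move_arm(motion=[0,0,0,0,0.015,0,0,0,0,0,0,0.015,0,0,0,0,0,0,0,0,0,0,0,0,0,0,0,0])

```text
time: 10.5
tool_pos: [0.467, 0.0316, 0.0933]
ee_rot: [-2.958, -0.0, 0.4]
wrist_force: [-3.8, 9.0, 6.8]
width: 0.0239
finger_force: 30.0
```

Emit:
move_arm(motion=[0,0,0,0,0.015,0,0,0,0,0,0,0.015,0,0,0,0,0,0,0,0,0,0,0,0,0,0,0,0])

```text
time: 10.83
tool_pos: [0.4679, 0.0296, 0.0931]
ee_rot: [-2.956, -0.001, 0.4]
wrist_force: [-4.0, 10.2, 8.1]
width: 0.0238
finger_force: 30.0
```

Emit:
move_arm(motion=[0,0,0,0,0.015,0,0,0,0,0,0,0.015,0,0,0,0,0,0,0,0,0,0,0,0,0,0,0,0])

```text
time: 11.17
tool_pos: [0.4682, 0.0291, 0.093]
ee_rot: [-2.951, -0.001, 0.401]
wrist_force: [-7.4, 14.7, 11.3]
width: 0.0235
finger_force: 30.1
```

```bash
python3 - <<'E'
from bench import robot
import cv2
o=robot.get_obs();print(o['time'],o['tool_pos'],o['ee_rot'],o['wrist_force'],o['wrist_torque'])
i=robot.snapshot("scene")[120:200,235:315];cv2.imwrite("pics/s3.png",cv2.resize(i,None,fx=7,fy=7,interpolation=cv2.INTER_CUBIC)[:,:,::-1])
E
```

```text
11.1667 [0.46817103 0.02905043 0.09297154] [-2.95121378e+00 -7.34414624e-04  4.01310083e-01] [-7.40308609 14.65954445 11.33065119] [3.64809612 1.75211433 0.04124091]
```

View pics/s3.png

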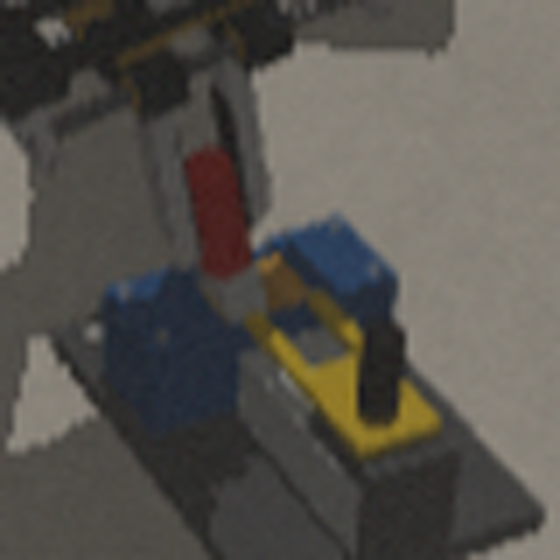

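The crop shows the block leaning left towards the -y cover, with a brass jaw visible on the far side at (280,285). The force jump means the right jaw is at its end. Now I rock the other way.

Emit:
move_arm(motion=[0,0,0,0,-0.03,0,0,0,0,0,0,-0.03,0,0,0,0,0,0,-0.03,0,0,-0.0444,0,0,0,-0.0283,0,0,-0.0444,0,0,0,-0.0283,0,0,-0.0444,0,0,0,-0.0283,0,0,-0.0444,0,0,0,-0.0283,0,0,-0.0444,0,0,0,-0.0283,0,0,0,0,0,0,0,0,0,0,0,0,0,0,0,0])

```text
time: 12.05
tool_pos: [0.4616, 0.0433, 0.0936]
ee_rot: [3.141, 0.001, 0.399]
wrist_force: [0.2, -0.2, -1.4]
width: 0.0236
finger_force: 30.0
```

Emit:
move_arm(motion=[-0.0444,0,0,0,-0.0283,0,0,-0.0444,0,0,0,-0.0283,0,0,-0.0444,0,0,0,-0.0283,0,0,-0.0444,0,0,0,-0.0283,0,0,-0.0444,0,0,0,-0.0283,0,0,0,0,0,0,0,0,0,0,0,0,0,0,0,0])

```text
time: 12.63
tool_pos: [0.4575, 0.0542, 0.094]
ee_rot: [2.963, -0.0, 0.398]
wrist_force: [0.1, -4.9, 2.4]
width: 0.0235
finger_force: 30.0
```

Emit:
move_arm(motion=[0,0,0,0,-0.015,0,0,0,0,0,0,-0.015,0,0,0,0,0,0,-0.015,0,0,0,0,0,0,-0.015,0,0,0,0,0,0,0,0,0,0,0,0,0,0,0,0])

```text
time: 13.13
tool_pos: [0.4563, 0.0569, 0.0939]
ee_rot: [2.958, -0.0, 0.396]
wrist_force: [1.0, -10.0, 3.2]
width: 0.0234
finger_force: 30.0
```

Emit:
move_arm(motion=[0,0,0,0,-0.015,0,0,0,0,0,0,-0.015,0,0,0,0,0,0,0,0,0,0,0,0,0,0,0,0])

```text
time: 13.47
tool_pos: [0.4555, 0.0592, 0.0939]
ee_rot: [2.957, -0.001, 0.396]
wrist_force: [0.9, -9.6, 5.0]
width: 0.0233
finger_force: 30.0
```

Emit:
move_arm(motion=[0,0,0,0,-0.015,0,0,0,0,0,0,-0.015,0,0,0,0,0,0,0,0,0,0,0,0,0,0,0,0])

```text
time: 13.8
tool_pos: [0.4554, 0.06, 0.094]
ee_rot: [2.952, -0.001, 0.396]
wrist_force: [4.0, -15.8, 4.6]
width: 0.0234
finger_force: 30.1
```

Emit:
move_arm(motion=[0,0,0,0,0.03,0,0,0,0,0,0,0.03,0,0,0,0,0,0,0.03,0,0,0,0,0,0,0.03,0,0,0.0444,0,0,0,0.0283,0,0,0.0444,0,0,0,0.0283,0,0,0.0444,0,0,0,0.0283,0,0,0.0444,0,0,0,0.0283,0,0,0.0444,0,0,0,0.0283,0,0,0,0,0,0,0,0,0,0,0,0,0,0,0,0])

```text
time: 14.72
tool_pos: [0.4617, 0.0431, 0.0938]
ee_rot: [-3.141, 0.001, 0.397]
wrist_force: [0.3, 0.1, -1.5]
width: 0.0236
finger_force: 30.0
```

Emit:
move_arm(motion=[0,0,0,0,0,-0.03,0,0,0,0,0,0,-0.03,0,0,0,0,0,0,-0.03,0,0,0,0,0,0,-0.03,0,0,0,0,0,0,0,0,0,0,0,0,0,0,0])

```text
time: 15.22
tool_pos: [0.462, 0.0436, 0.1069]
ee_rot: [3.141, -0.001, 0.399]
wrist_force: [-0.5, -0.0, -2.1]
width: 0.0236
finger_force: 30.0
```

Emit:
move_arm(motion=[0,0,0,0,0,-0.05,0,0,0,0,0,0,-0.05,0,0,0,0,0,0,-0.05,0,0,0,0,0,0,-0.05,0,0,0,0,0,0,-0.05,0,0,0,0,0,0,-0.05,0,0,0,0,0,0,-0.05,0,0,0,0,0,0,-0.05,0,0,0,0,0,0,-0.05,0,0,0,0,0,0,-0.05,0,0,0,0,0,0,-0.05,0,0,0,0,0,0,0,0])

```text
time: 16.22
tool_pos: [0.4625, 0.0433, 0.1628]
ee_rot: [3.141, -0.002, 0.398]
wrist_force: [0.2, 0.4, -1.3]
width: 0.0231
finger_force: 30.0
```

Emit:
move_arm(motion=[0,0,0,0,0,0,0,0,0,0,0,0,0,0,0,0,0,0,0,0,0,0,0,0,0,0,0,0])

```text
time: 16.55
tool_pos: [0.4615, 0.0434, 0.161]
ee_rot: [-3.141, 0.001, 0.398]
wrist_force: [-0.2, 0.1, -2.2]
width: 0.0233
finger_force: 30.0
```

```bash
python3 - <<'E'
from bench import robot
import cv2
o=robot.get_obs();print(o['time'],o['tool_pos'],o['ee_rot'],o['wrist_force'],o['width'],abs(o['qvel']).max())
i=robot.snapshot("scene")[110:200,225:315];cv2.imwrite("pics/s4.png",cv2.resize(i,None,fx=6,fy=6,interpolation=cv2.INTER_CUBIC)[:,:,::-1])
E
```

```text
16.55 [0.46154963 0.04338641 0.16099218] [-3.14130323e+00  8.44254749e-04  3.98188748e-01] [-0.1552363   0.13080389 -2.18023527] 0.023317115063568077 0.002036097066706255
```

View pics/s4.png

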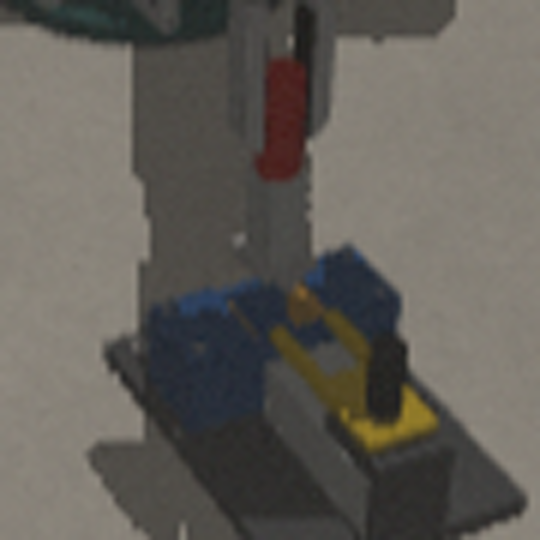

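The crop shows the block out of the nest and the lock still back. The handle runs from (288,60) to (278,175), so it may lean slightly. I'll check by overlaying an upright model in two views.

```bash
cat > ov.py <<'E'
from fit import proj
from bench import robot
import cv2,numpy as np,sys
o=robot.get_obs();t=np.array(o['tool_pos']);b=t+[0,0,.0188-.1]
yaw=.4;ex=np.array([np.cos(yaw),np.sin(yaw),0]);ey=np.array([-np.sin(yaw),np.cos(yaw),0])
out=[]
for n,(x0,y0) in(("scene",(240,95)),("wrist",(180,200))):
    c=robot.get_calibration(n);i=robot.snapshot(n)[:,:,::-1][y0:y0+80,x0:x0+64] if n=="scene" else robot.snapshot(n)[:,:,::-1][y0:y0+120,x0:x0+128]
    s=6 if n=="scene" else 3
    im=cv2.resize(i,None,fx=s,fy=s,interpolation=cv2.INTER_CUBIC);im=cv2.convertScaleAbs(im,alpha=1.5)
    P=lambda X:tuple(int(v) for v in (proj(c,X)-[x0,y0]+.5)*s)
    C=np.asarray(c['R']).T@(-np.asarray(c['t']));d=np.cross(C-b,[0,0,1]);d/=np.linalg.norm(d)
    for sg in(-1,1):cv2.line(im,P(b+sg*.012*d+[0,0,.064]),P(b+sg*.012*d+[0,0,.122]),(0,255,0),1)
    for u,v in((13,10),(13,-10),(-13,10),(-13,-10)):
        q=b+ex*u/1e3+ey*v/1e3;cv2.line(im,P(q+[0,0,.015]),P(q+[0,0,.064]),(255,255,0),1)
    q=[P(b+ex*u/1e3+ey*v/1e3+[0,0,.009]) for u,v in((18,16),(18,-16),(-18,-16),(-18,16))]
    cv2.polylines(im,[np.array(q)],True,(255,0,255),1)
    out.append(im)
h=max(i.shape[0] for i in out);out=[cv2.copyMakeBorder(i,0,h-i.shape[0],0,6,cv2.BORDER_CONSTANT) for i in out]
cv2.imwrite(sys.argv[1],np.hstack(out));print(np.hstack(out).shape)
E
python3 ov.py pics/ov1.png | tail -1
```

```text
(480, 780, 3)
```

View pics/ov1.png

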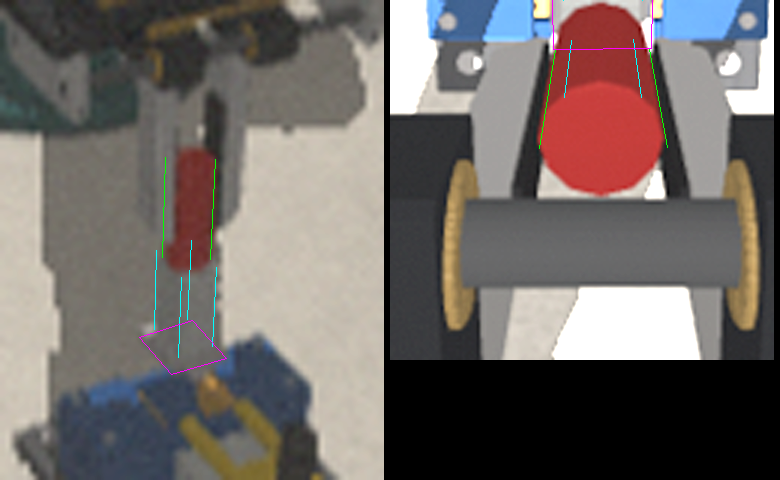

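The overlay shows the handle and foot lining up with the upright model in both views, within about 1–2°. The block's underside is about 19 mm above the covers and it is holding still, so I'm handing in.

```bash
python3 -c "
from bench import robot
print(robot.close_job())"
```

```text
the job is handed in; nothing more can be done
None
```

I slid the lock to its end stop and rocked both jaws back to their hard stops. The block is now held still and upright (within about 1–2°), roughly 2 cm above the nest with the gripper closed; I handed the job in at about 17 s and no verdict came back.

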